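# Put the steel doming punches back in their caddy

### The arm

A 6-joint arm with a two-finger parallel gripper is mounted at the origin on the work surface. World frame = base frame: x ahead of the robot, y to its left, z up, the work surface at z = 0. Lengths are in m, angles in rad, forces in N, time in s.
With the tool pointing down it reaches from about 0.375 to 0.9 m from the base axis. Payload 3.1 kg.
Tool frame: the origin (TCP) lies between the finger pads; the fingertips stand manip.nose_length ahead of it and the grasp point (between the pads) lies 5 mm behind it (manip.nose_length is the distance from the TCP to the fingertips, in m); z points along the fingers, y is the line along which they close (so a half turn about z gives the same grasp; the last joint's range is limited). The gripper opens to 85 mm and grips with 20 to 120 N. Pads are 22 mm wide; open, the fingers measure 114 mm over their backs; the gripper's body (76 mm by 85 mm) begins 54 mm behind the grasp point. The pads swing forward as they close: fully open they stand 13 mm farther back than shut.
Start: joints at [-1.472, 0.527, 1.433, -0, 1.181, -0.178], TCP at [0.171, -0.601, 0.245] pointing down, gripper open.
Joint ranges: [-3.08, 3.08], [-0.75, 2.2], [0.22, 2.44], [-1.43, 4.57], [0, 2.65], [-2.85, 2.85]. Speed limits (rad/s): [2.79, 2.79, 3.14, 3.14, 3.14, 3.14].

### API

Orientations are given as a unit quaternion [x, y, z, w].
In Python, from station import monitor, eyes, job, manip gives the robot as it stands.
- The arm moves only by the shell command python3 -m pendant 'ROWS' [FORCE]. ROWS is JSON, a list that holds one entry, the list of rows, each a list of 7 numbers: the shift along the tool's x, y, z as a fraction of full scale, then the turn, a rotation vector about the tool's x, y, z as a fraction of full scale, then the opening, from 0 (shut) to 1 (fully open). A call has 1 to 20 rows; each row shifts and turns the commanded pose from where the row before left it, along the tool's axes as they then stand; what a row does not reach is not made up. Full scale, the value 1, is 800 mm for a shift and 0.12 rad for a turn. A row lasts 1/10 s, in which the tool goes at most 50 mm and 8.59 degrees, less where a joint would pass 70% of its speed; a pose out of reach is approached as far as the arm can. A call with a number of a shift or a turn outside -1 to 1 is refused whole. A call with a gripper value outside its range is refused whole. The fingers move at their own pace and stop on an object; FORCE is the grip in N (left out, the last holds). Time passes only in rows, so rows that do not move let the fingers close. It gives the time, the measured TCP pose, the force, the opening and the grip force at its end, in the units of the state.
- monitor.sense(): the state, without advancing time (a new reading comes with each control period).
- eyes.snapshot(name): name is "scene" or "side" or "wrist"; returns a dict with "pixels" (384x512x3 uint8, red, green, blue), "depth" (384x512 float32, m along the optical axis (not along the pixel's ray), 0 where there is no reading), "intrinsics" (3x3 intrinsics, pixels), "eye" and "attitude" of the camera in the world. Camera axes: x right, y down, z forward; pixel columns grow to the right and rows downward; lengths in m; the calibration is good to about 2 mm. A picture is of the moment at which its call begins.
- job.sign_off(): hands the job in; it is judged then, once.
The state is a dict: "t": time; "q": joint angles; "qd": joint speeds; "tau": joint torques, N m; "tcp_pos": TCP position; "tool_rot": TCP orientation; "force": force on the tool from outside, world axes, zero at the start; "ft_torque": the same for the moment, N m; "finger_gap": opening from 0.0 (shut) to 1.0 (fully open); "gripper_force": force on a finger pad.
Only numpy, scipy, OpenCV 4.12 (cv2) and the standard library are available. Lean on these libraries where they do the work, as an engineer would, in place of code of your own. Each camera call takes 0.05 s, during which the arm holds its last target. There are 200 camera calls.

### The job

Put the four steel doming punches away in the blue caddy on the goldsmith's bench, each standing upright at the bottom of the well bored for its size: the thinnest in the narrowest hole, the next in the next wider, up to the thickest in the widest. The two pale boxwood punches belong to another set: leave them standing where they are.

Things in the scene. Friction and masses are not known exactly. Their poses are not given: they have to be found in the camera images.
- punch_15: steel doming punch, thinnest of four: bare grey steel round bar 15 mm in diameter, 75 mm tall, standing upright, loose; straight sided up to 60 mm, then a neck and a rounded head no wider than the bar. About 0.09 kg, give or take 15 %. Origin: centre of its underside, z up its axis.
- punch_23: steel doming punch, second thinnest of four: bare grey steel round bar 23 mm in diameter, 75 mm tall, standing upright, loose; straight sided up to 60 mm, then a neck and a rounded head no wider than the bar. About 0.22 kg, give or take 15 %. Origin: centre of its underside, z up its axis.
- punch_31: steel doming punch, second thickest of four: bare grey steel round bar 31 mm in diameter, 75 mm tall, standing upright, loose; straight sided up to 60 mm, then a neck and a rounded head no wider than the bar. About 0.4 kg, give or take 15 %. Origin: centre of its underside, z up its axis.
- punch_40: steel doming punch, thickest of four: bare grey steel round bar 40 mm in diameter, 75 mm tall, standing upright, loose; straight sided up to 60 mm, then a neck and a rounded head no wider than the bar. About 0.67 kg, give or take 15 %. Origin: centre of its underside, z up its axis.
- boxwood_23: look-alike that stays where it is: a pale boxwood punch of the same shape, 23 mm in diameter, 75 mm tall, standing upright and loose, light and easily knocked over. Origin at the centre of its underside, z up.
- boxwood_31: look-alike that stays where it is: a pale boxwood punch of the same shape, 31 mm in diameter, 75 mm tall, standing upright and loose, light and easily knocked over. Origin at the centre of its underside, z up.
- well_15: narrowest well: fixed pale wood block 70 x 70 x 28 mm with an upright round hole 31 mm wide, 22 mm deep; black hole floor 6 mm above the underside. Origin: centre of the underside, 5 mm above the bench; z up, x, y along its sides. The 4 wells form a 2 x 2 square, 72 mm centre to centre, in a fixed blue caddy 154 x 154 x 30 mm, its rim 3 mm below the block tops.
- well_23: second narrowest well: fixed pale wood block 70 x 70 x 28 mm with an upright round hole 39 mm wide, 22 mm deep; black hole floor 6 mm above the underside. Origin: centre of the underside, 5 mm above the bench; z up, x, y along its sides. The 4 wells form a 2 x 2 square, 72 mm centre to centre, in a fixed blue caddy 154 x 154 x 30 mm, its rim 3 mm below the block tops.
- well_31: second widest well: fixed pale wood block 70 x 70 x 28 mm with an upright round hole 47 mm wide, 22 mm deep; black hole floor 6 mm above the underside. Origin: centre of the underside, 5 mm above the bench; z up, x, y along its sides. The 4 wells form a 2 x 2 square, 72 mm centre to centre, in a fixed blue caddy 154 x 154 x 30 mm, its rim 3 mm below the block tops.
- well_40: widest well: fixed pale wood block 70 x 70 x 28 mm with an upright round hole 56 mm wide, 22 mm deep; black hole floor 6 mm above the underside. Origin: centre of the underside, 5 mm above the bench; z up, x, y along its sides. The 4 wells form a 2 x 2 square, 72 mm centre to centre, in a fixed blue caddy 154 x 154 x 30 mm, its rim 3 mm below the block tops.
Things that resemble listed ones, but are neither listed nor needed, are in the scene too. What is shaped like the punch_40 but purple is not meant.

How it is judged:
At the end, for the whole second after the job is handed in: Each steel punch stands upright (within 0.12 rad) on the floor of its own well, its axis within 12 mm of the well's centre and its underside 2 to 10 mm above the block's underside; both boxwood punches stand upright within 15 mm of where they started; all are at rest (horizontal distance between punch_15 and well_15 below 0.012 m and z of punch_15 in the frame of well_15 between 0.002 and 0.01 m and angle between each of punch_15, punch_23, punch_31, punch_40, boxwood_23, boxwood_31's own z axis and vertical below 0.12 rad and linear speed of each of punch_15, punch_23, punch_31, punch_40, boxwood_23, boxwood_31 below 0.02 m/s and horizontal distance between punch_23 and well_23 below 0.012 m and z of punch_23 in the frame of well_23 between 0.002 and 0.01 m and horizontal distance between punch_31 and well_31 below 0.012 m and z of punch_31 in the frame of well_31 between 0.002 and 0.01 m and horizontal distance between punch_40 and well_40 below 0.012 m and z of punch_40 in the frame of well_40 between 0.002 and 0.01 m and distance of each of boxwood_23, boxwood_31 from where it was at the start of the episode below 0.015 m); the robot touches nothing.
It fails at once if the 23 mm boxwood punch is knocked over or shifted by more than 15 mm (distance of boxwood_23 from where it was at the start of the episode above 0.015 m or angle between boxwood_23's own z axis and vertical above 0.4 rad).
It fails at once if the 31 mm boxwood punch is knocked over or shifted by more than 15 mm (distance of boxwood_31 from where it was at the start of the episode above 0.015 m or angle between boxwood_31's own z axis and vertical above 0.4 rad).
It also fails if it takes over 102 s, if anything falls off the work surface, if the arm or the gripper's body presses on something with over 40 N, if the wrist force passes 120 N, or if a joint passes its speed limit or range.

## Working session

There is one attempt and no reset: what is moved stays moved. The work goes in short steps, Python scripts to look and compute and a shell command to move; the robot and the scene stay as the last step left them, time stands still between calls to the robot, and variables do not carry over. Pictures are saved under pics/ and viewed, at most 14 in all, crops included, and the job is handed in when it is done.

```bash
ls; mkdir -p pics; cat > h.py <<'E'
from station import monitor, eyes, job, manip
import numpy as np, cv2
from scipy.spatial.transform import Rotation as R
def snap(n,f=None):
    s=eyes.snapshot(n)
    if f: cv2.imwrite('pics/'+f,cv2.cvtColor(s['pixels'],cv2.COLOR_RGB2BGR))
    return s
def att(s):
    a=np.array(s['attitude'],float)
    return a if a.shape==(3,3) else R.from_quat(a).as_matrix()
def cloud(s):
    K=np.array(s['intrinsics']);d=s['depth'];v,u=np.indices(d.shape)
    p=np.stack([(u-K[0,2])/K[0,0]*d,(v-K[1,2])/K[1,1]*d,d],-1)
    return p@att(s).T+np.array(s['eye'])
E
python3 - <<'E'
from h import *
for n in ['scene','side','wrist']:
    s=snap(n,n+'0.png');np.savez('/tmp/'+n,c=cloud(s),px=s['pixels'])
    print(n,s['eye'],s['attitude'])
print(manip.nose_length,monitor.sense())
E
python3 -c "
import cv2,numpy as np
a=[cv2.imread('pics/%s0.png'%n) for n in('scene','side')]
cv2.imwrite('pics/m.png',cv2.resize(np.hstack(a),(800,300)))"
```

```text
pics
scene [ 1.0202175  -0.12610763  0.56058325] [ 0.71106467  0.58156655 -0.24637122 -0.30897994]
side [ 0.38003379 -0.72987472  0.53256792] [ 0.88307998 -0.07941776  0.03970582 -0.46074507]
wrist [ 0.24388095 -0.57945332  0.37229327] [ 0.78938241 -0.59544031 -0.09059609  0.11882174]
0.014 {'t': 0.15, 'q': array([-1.47148535e+00,  5.28258202e-01,  1.43364380e+00,  1.22262591e-07,
        1.18138666e+00, -1.78499144e-01]), 'qd': array([-1.20148123e-03, -2.95901854e-03, -2.21800629e-03, -2.85094072e-05,
       -1.15968440e-03,  8.45838375e-04]), 'tau': array([ 2.75531329e-04, -4.42745054e+01, -1.78275669e+01, -2.40675927e-04,
        5.58941232e-03, -2.50692757e-06]), 'tcp_pos': array([ 0.17138101, -0.60048256,  0.24454357]), 'tool_rot': array([ 9.90367841e-01,  1.38458734e-01,  3.36236697e-05, -8.47337442e-04]), 'force': array([0.68886351, 0.28179774, 1.30536407]), 'ft_torque': array([-0.03944329,  0.05858058, -0.043187  ]), 'gripper_force': 0.0, 'finger_gap': 1.00094652334413}
```

View pics/scene0.png

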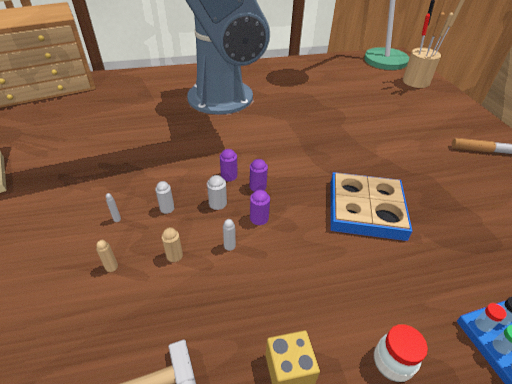

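View pics/side0.png

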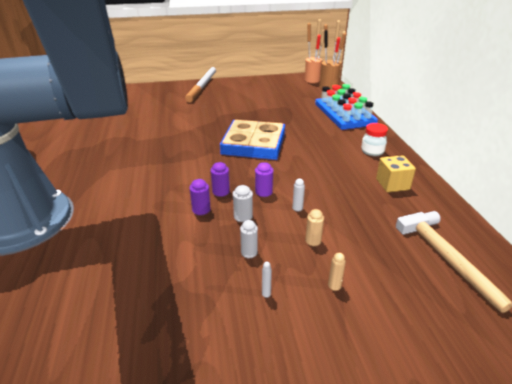

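The scene view shows steel punches at (114,208), (165,197), (217,192) and (229,235). Boxwood punches are at (107,256) and (172,245), with three purple ones at (229,165), (259,175) and (260,207). The caddy is at (370,205). Next I measure all of them.

```bash
cat > m.py <<'E'
from h import *
from scipy.optimize import least_squares
S={n:np.load('/tmp/%s.npz'%n) for n in('scene','side')}
A=[]
for n in S:
    c=S[n]['c'].reshape(-1,3);p=S[n]['px'].reshape(-1,3)
    k=(c[:,2]>.012)&(c[:,2]<.056)&(c[:,0]>.2)&(c[:,0]<.8)&(abs(c[:,1])<.45)
    A.append((c,p,k))
seeds={'s114':('scene',114,210),'s165':('scene',165,200),'s217':('scene',217,197),'s229':('scene',229,240),'b107':('scene',108,260),'b172':('scene',173,250),'p229':('scene',229,170),'p259':('scene',259,178),'p260':('scene',260,212)}
for k0,(n,u,v) in seeds.items():
    q=S[n]['c'][v,u]
    for i,(c,p,k) in enumerate(A):
        for it in range(2):
            m=k&(np.hypot(*(c[:,:2]-q[:2]).T)<(.035 if it==0 else .032))
            P=c[m,:2]
            eye=None
            f=least_squares(lambda x:np.hypot(P[:,0]-x[0],P[:,1]-x[1])-x[2],[*P.mean(0),.013],loss='soft_l1',f_scale=.001)
            q=f.x if f.x[2]<.03 else q
        top=c[(np.hypot(*(c[:,:2]-f.x[:2]).T)<.02),2].max()
        print(k0,['scene','side'][i],len(P),f.x.round(4),'r; top',top.round(3),p[m].mean(0).astype(int))
# caddy
c,p,_=A[0]
for i,(c,p,_) in enumerate(A):
    blue=(p[:,2].astype(int)>p[:,0]+60)&(p[:,2]>p[:,1].astype(int)+30)&(p[:,0]<60)
    m=(abs(c[:,2]-.033)<.006)&(c[:,0]>.3)&(c[:,0]<.75)&(c[:,1]>0.0)&(c[:,1]<.45)
    P=c[m,:2]; r=cv2.minAreaRect(P.astype(np.float32)*1000)
    print('caddy',len(P),r, P.mean(0))
E
python3 m.py
```

```text
s114 scene 120 [ 0.4774 -0.2904  0.0071] r; top 0.075 [139 137 139]
s114 side 168 [ 0.476  -0.29    0.0071] r; top 0.075 [175 170 174]
s165 scene 227 [ 0.4655 -0.1857  0.0151] r; top 0.077 [141 139 142]
s165 side 289 [ 0.4641 -0.1848  0.0153] r; top 0.077 [159 156 160]
s217 scene 263 [ 0.4706 -0.075   0.0199] r; top 0.077 [139 137 139]
s217 side 313 [ 0.4693 -0.0741  0.0197] r; top 0.076 [155 152 156]
s229 scene 174 [ 0.5926 -0.0686  0.0113] r; top 0.076 [141 139 141]
s229 side 177 [ 0.5911 -0.0677  0.0111] r; top 0.077 [181 176 179]
b107 scene 217 [ 0.5978 -0.2934  0.0111] r; top 0.076 [155 126  93]
b107 side 248 [ 0.5965 -0.2927  0.0111] r; top 0.076 [198 156 111]
b172 scene 253 [ 0.5948 -0.1766  0.0153] r; top 0.077 [151 123  90]
b172 side 275 [ 0.5936 -0.1756  0.0151] r; top 0.076 [197 155 111]
p229 scene 242 [ 0.3845 -0.0354  0.0197] r; top 0.076 [101  50 130]
p229 side 314 [ 0.3828 -0.0344  0.0198] r; top 0.078 [101  48 138]
p259 scene 249 [0.4344 0.0247 0.0195] r; top 0.076 [101  50 130]
p259 side 284 [0.4324 0.0256 0.0197] r; top 0.078 [102  48 139]
p260 scene 284 [0.5323 0.0052 0.0195] r; top 0.076 [103  52 133]
p260 side 282 [0.5303 0.0061 0.0196] r; top 0.077 [118  55 161]
caddy 3029 ((521.4585571289062, 155.89524841308594), (340.06390380859375, 160.21925354003906), 70.86656188964844) [0.55682883 0.22838781]
caddy 1366 ((518.2672119140625, 152.97357177734375), (339.281005859375, 157.80296325683594), 71.1045150756836) [0.53881021 0.21521668]
```

```bash
python3 -c "
import cv2
a=cv2.imread('pics/scene0.png')
cv2.imwrite('pics/z1.png',cv2.resize(a[140:290,80:430],None,fx=2.28,fy=2.28,interpolation=2))"
```

```text
(no output)
```

View pics/z1.png

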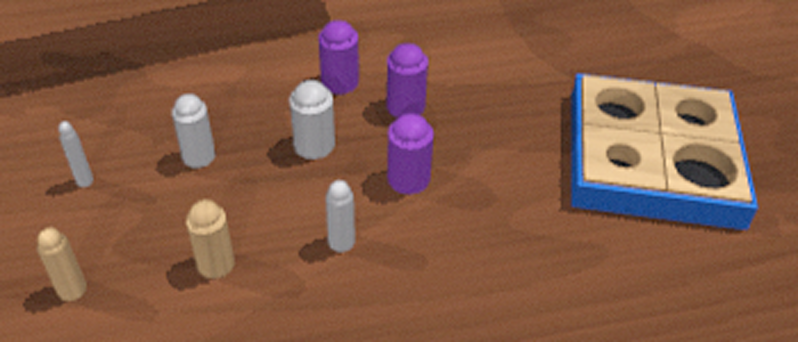

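The fitted radii identify the steel punches clearly: s114 is the 15 mm, s229 the 23 mm, s165 the 31 mm and s217 the 40 mm. The crop shows the wells at original-image pixels of about (354,208) narrowest, (386,189) second, (352,185) third and (390,213) widest. I fit the caddy and compute the moves.

```bash
cat > w.py <<'E'
from m import *
print('----')
for n in S:
    c=S[n]['c'].reshape(-1,3)
    m=(c[:,2]>.025)&(c[:,2]<.04)&(c[:,0]>.3)&(c[:,0]<.75)&(c[:,1]>.1)&(c[:,1]<.45)
    P=c[m,:2].astype(np.float32)*1000
    (cx,cy),sz,a=cv2.minAreaRect(P);print(n,cx,cy,sz,a,'ztop',np.median(c[m,2]))
    t=np.deg2rad(a)
    for sx in(-36,36):
        for sy in(-36,36):
            w=np.array([cx+sx*np.cos(t)-sy*np.sin(t),cy+sx*np.sin(t)+sy*np.cos(t)])
            q=np.linalg.norm(S[n]['c'][...,:2]*1000-w,axis=-1)
            # hole size: fraction of missing top points near the centre
            zz=S[n]['c'][...,2]; ins=(abs(S[n]['c'][...,:2]*1000-w).max(-1)<33)
            print(w.round(1),'low pts',((q<28)&(zz<.026)).sum())
s=eyes.snapshot('scene');K=np.array(s['intrinsics']);Ri=att(s);e=np.array(s['eye'])
for nm,u,v in(('15',353.7,208),('23',385.7,189),('31',352,185),('40',389.6,213)):
    r=Ri@np.linalg.inv(K)@[u,v,1];print('well',nm,e+r*(.033-e[2])/r[2])
E
python3 w.py | sed -n '/----/,$p'
cat > d.py <<'E'
import sys
from h import *
# usage: d.py x y z : shift in tool axes, mm and units (1=800mm)
s=monitor.sense();T=R.from_quat(s['tool_rot']).as_matrix()
d=T.T@(np.array(list(map(float,sys.argv[1:4])))-s['tcp_pos'])
print('t',round(s['t'],2),'tcp',s['tcp_pos'].round(4),'mm',(d*1000).round(1),'units',(d/.8).round(4),'axis z',T[:,2].round(3))
E
python3 d.py .4767 -.2902 .13
```

```text
----
scene 550.5267333984375 242.13922119140625 (154.41607666015625, 157.19712829589844) 68.75235748291016 ztop 0.03293158775626709
[571.  195.5] low pts 88
[503.9 221.6] low pts 189
[597.1 262.6] low pts 285
[530.  288.7] low pts 123
side 547.5642700195312 240.1995391845703 (154.50914001464844, 153.82040405273438) 69.07843780517578 ztop 0.03376411855714198
[568.3 193.7] low pts 22
[501.1 219.4] low pts 51
[594. 261.] low pts 19
[526.8 286.7] low pts 30
well 15 [0.57104935 0.19697462 0.033     ]
well 23 [0.53074881 0.29031758 0.033     ]
well 31 [0.50426066 0.22274488 0.033     ]
well 40 [0.59860005 0.26350108 0.033     ]
t 0.2 tcp [ 0.1714 -0.6006  0.2447] mm [ 378.7 -214.6  115.1] units [ 0.4734 -0.2683  0.1438] axis z [-0.     0.001 -1.   ]
```

```bash
python3 -m pendant '[[[0.03,-0.017,0.008,0,0,0,1],[0.0473,-0.0268,0.0125,0,0,0,1],[0.0473,-0.0268,0.0125,0,0,0,1],[0.0473,-0.0268,0.0125,0,0,0,1],[0.0473,-0.0268,0.0125,0,0,0,1],[0.0473,-0.0268,0.0125,0,0,0,1],[0.0473,-0.0268,0.0125,0,0,0,1],[0.0473,-0.0268,0.0125,0,0,0,1],[0.0473,-0.0268,0.0125,0,0,0,1],[0.0473,-0.0268,0.0125,0,0,0,1],[0.0173,-0.0098,0.004,0,0,0,1],[0,0,0,0,0,0,1],[0,0,0,0,0,0,1]]]' 40; python3 d.py .4767 -.2902 .043
python3 -c "
from h import *
snap('wrist','w1.png')"
```

```text
t: 1.5
tcp_pos: [0.4763, -0.2917, 0.1458]
tool_rot: [0.99, 0.139, -0.0, 0.0]
force: [-0.2, 0.1, 0.1]
finger_gap: 1.003
gripper_force: 0.0
t 1.5 tcp [ 0.4763 -0.2917  0.1458] mm [  0.8  -1.4 102.8] units [ 0.001  -0.0017  0.1285] axis z [-0.    -0.001 -1.   ]
```

View pics/w1.png

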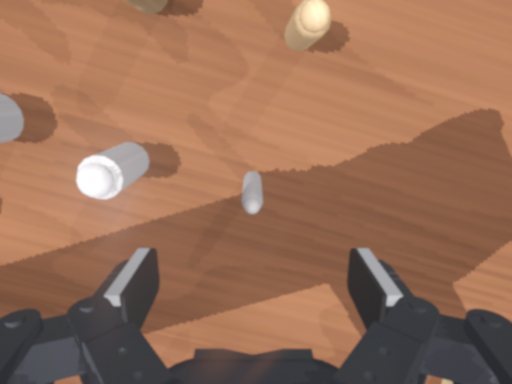

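The wrist view shows the thin punch at about (252,192). It is centred between the fingers (150 to 355), so I descend and close.

```bash
python3 -m pendant '[[[0.001,-0.0017,0.03,0,0,0,1],[0,0,0.04,0,0,0,1],[0,0,0.04,0,0,0,1],[0,0,0.0185,0,0,0,1],[0,0,0,0,0,0,0.5],[0,0,0,0,0,0,0.2],[0,0,0,0,0,0,0],[0,0,0,0,0,0,0],[0,0,0,0,0,0,0],[0,0,0,0,0,0,0],[0,0,0,0,0,0,0],[0,0,0,0,0,0,0]]]' 40; python3 d.py .5697 .1946 .15
```

```text
t: 2.75
tcp_pos: [0.4776, -0.29, 0.0441]
tool_rot: [0.99, 0.139, 0.001, 0.001]
force: [-1.1, 0.3, 5.9]
finger_gap: 0.159
gripper_force: 39.0
t 2.75 tcp [ 0.4776 -0.29    0.0441] mm [ 221.8 -440.5 -106.5] units [ 0.2772 -0.5506 -0.1332] axis z [ 0.002 -0.002 -1.   ]
```

```bash
python3 -m pendant '[[[0,0,-0.02,0,0,0,0],[0,0,-0.04,0,0,0,0],[0,0,-0.045,0,0,0,0],[0.0152,-0.0306,-0.028,0,0,0,0],[0.0252,-0.05,0,0,0,0,0],[0.0252,-0.05,0,0,0,0,0],[0.0252,-0.05,0,0,0,0,0],[0.0252,-0.05,0,0,0,0,0],[0.0252,-0.05,0,0,0,0,0],[0.0252,-0.05,0,0,0,0,0],[0.0252,-0.05,0,0,0,0,0],[0.0252,-0.05,0,0,0,0,0],[0.0252,-0.05,0,0,0,0,0],[0.0252,-0.05,0,0,0,0,0],[0.01,-0.02,0,0,0,0,0],[0,0,0,0,0,0,0],[0,0,0,0,0,0,0]]]'; python3 d.py .5697 .1946 .055
python3 -c "
from h import *
snap('wrist','w2.png');snap('scene','s2.png')
a=[cv2.imread('pics/'+f) for f in('w2.png','s2.png')];cv2.imwrite('pics/c2.png',cv2.resize(np.hstack(a),(800,300)))"
```

```text
t: 4.45
tcp_pos: [0.5686, 0.1944, 0.149]
tool_rot: [0.99, 0.139, -0.001, 0.0]
force: [-0.3, -0.8, -1.2]
finger_gap: 0.162
gripper_force: 39.1
t 4.45 tcp [0.5686 0.1944 0.149 ] mm [ 1.2  0.1 93.9] units [1.500e-03 1.000e-04 1.174e-01] axis z [-0.001 -0.001 -1.   ]
```

View pics/c2.png

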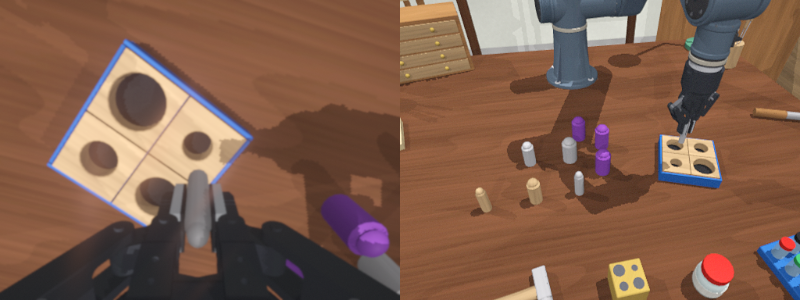

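The thin punch is held vertical and lines up with the narrow well at (197,145) in the composite. I lower it.

```bash
python3 -m pendant '[[[0.0015,0,0.03,0,0,0,0],[0,0,0.04,0,0,0,0],[0,0,0.03,0,0,0,0],[0,0,0.01,0,0,0,0],[0,0,0,0,0,0,0]]]'; python3 d.py .5697 .1946 .055;python3 -c "
from h import *
snap('wrist','w3.png')"
```

```text
t: 5.05
tcp_pos: [0.5698, 0.1938, 0.0603]
tool_rot: [0.99, 0.138, -0.002, 0.0]
force: [-0.0, -0.0, -0.5]
finger_gap: 0.161
gripper_force: 39.1
t 5.05 tcp [0.5698 0.1938 0.0603] mm [ 0.2 -0.8  5.3] units [ 0.0002 -0.001   0.0066] axis z [-0.003 -0.001 -1.   ]
```

View pics/w3.png

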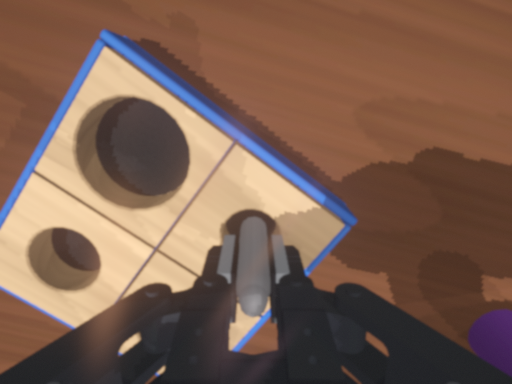

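The punch sits in the hole at (250,225) with no contact force. I lower the rest, release slowly and lift.

```bash
python3 -m pendant '[[[0,0,0.0055,0,0,0,0],[0,0,0,0,0,0,0],[0,0,0,0,0,0,0.2],[0,0,0,0,0,0,0.3],[0,0,0,0,0,0,0.35],[0,0,0,0,0,0,0.35],[0,0,0,0,0,0,0.35],[0,0,0,0,0,0,0.35],[0,0,-0.01,0,0,0,0.35],[0,0,-0.03,0,0,0,0.35],[0,0,-0.04,0,0,0,0.35],[0,0,-0.04,0,0,0,0.35],[0,0,0,0,0,0,1]]]'; python3 d.py .5918 -.0681 .15;python3 -c "
from h import *
snap('wrist','w4.png')"
```

```text
t: 6.4
tcp_pos: [0.5738, 0.1958, 0.1581]
tool_rot: [0.99, 0.139, 0.005, -0.0]
force: [1.2, -0.2, 0.7]
finger_gap: 0.5
gripper_force: 0.0
t 6.4 tcp [0.5738 0.1958 0.1581] mm [-55.2 258.7   7.9] units [-0.069   0.3234  0.0099] axis z [ 0.01   0.002 -1.   ]
```

View pics/w4.png

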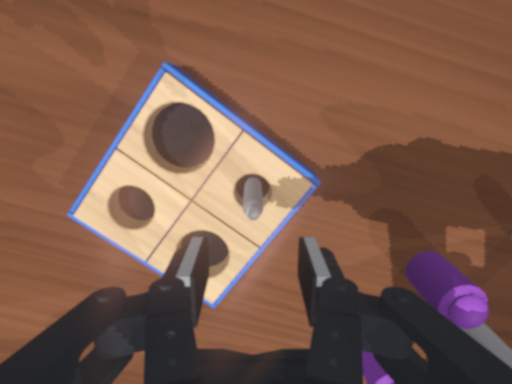

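Punch_15 stands in the narrow well (253,195). Next is punch_23.

```bash
python3 -m pendant '[[[-0.006,0.028,0,0,0,0,1],[-0.0105,0.049,0,0,0,0,1],[-0.0105,0.049,0,0,0,0,1],[-0.0105,0.049,0,0,0,0,1],[-0.0105,0.049,0,0,0,0,1],[-0.0105,0.049,0,0,0,0,1],[-0.0105,0.0495,0.01,0,0,0,1],[0,0,0,0,0,0,1],[0,0,0,0,0,0,1]]]'; python3 d.py .5918 -.0681 .043;python3 -c "
from h import *
snap('wrist','w5.png')"
```

```text
t: 7.35
tcp_pos: [0.5872, -0.0688, 0.1437]
tool_rot: [0.991, 0.137, -0.001, -0.001]
force: [-0.3, 0.8, -0.4]
finger_gap: 0.998
gripper_force: 0.0
t 7.35 tcp [ 0.5872 -0.0688  0.1437] mm [  4.9   0.8 100.7] units [0.0061 0.001  0.1259] axis z [-0.003  0.001 -1.   ]
```

View pics/w5.png

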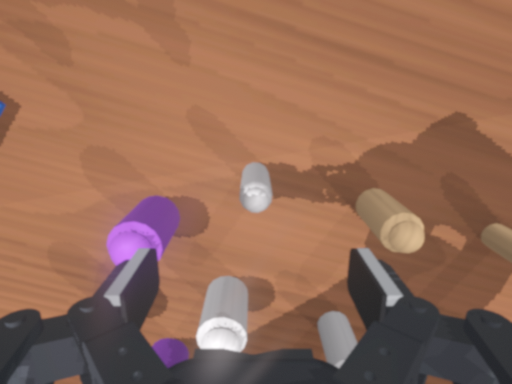

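Punch_23 is centred at (256,187), with the purple and boxwood punches clear of the fingers. I descend.

```bash
python3 -m pendant '[[[0.006,0.001,0.025,0,0,0,0.9],[0,0,0.04,0,0,0,0.9],[0,0,0.04,0,0,0,0.9],[0,0,0.021,0,0,0,0.9],[0,0,0,0,0,0,0.9],[0,0,0,0,0,0,0.5],[0,0,0,0,0,0,0.2],[0,0,0,0,0,0,0],[0,0,0,0,0,0,0],[0,0,0,0,0,0,0],[0,0,0,0,0,0,0],[0,0,0,0,0,0,0]]]' 50; python3 d.py .5285 .288 .15
```

```text
t: 8.6
tcp_pos: [0.5939, -0.0676, 0.0455]
tool_rot: [0.99, 0.138, 0.001, 0.0]
force: [0.6, 0.5, 6.4]
finger_gap: 0.253
gripper_force: 48.9
t 8.6 tcp [ 0.5939 -0.0676  0.0455] mm [  34.8 -359.8 -104.8] units [ 0.0435 -0.4498 -0.131 ] axis z [ 0.002 -0.    -1.   ]
```

```bash
python3 -m pendant '[[[0,0,-0.02,0,0,0,0],[0,0,-0.045,0,0,0,0],[0,0,-0.045,0,0,0,0],[0.0025,-0.026,-0.025,0,0,0,0],[0.0048,-0.05,0,0,0,0,0],[0.0048,-0.05,0,0,0,0,0],[0.0048,-0.05,0,0,0,0,0],[0.0048,-0.05,0,0,0,0,0],[0.0048,-0.05,0,0,0,0,0],[0.0048,-0.05,0,0,0,0,0],[0.0048,-0.05,0,0,0,0,0],[0.0048,-0.05,0,0,0,0,0],[0.0022,-0.024,0,0,0,0,0],[0,0,0,0,0,0,0],[0,0,0,0,0,0,0]]]'; python3 d.py .5285 .288 .0625
```

```text
t: 10.1
tcp_pos: [0.5268, 0.288, 0.1516]
tool_rot: [0.99, 0.139, -0.001, 0.0]
force: [-0.4, 0.1, -2.3]
finger_gap: 0.246
gripper_force: 49.5
t 10.1 tcp [0.5268 0.288  0.1516] mm [ 1.7  0.4 89.1] units [0.0022 0.0005 0.1114] axis z [-0.001 -0.001 -1.   ]
```

```bash
python3 -m pendant '[[[0.002,0,0.03,0,0,0,0],[0,0,0.04,0,0,0,0],[0,0,0.03,0,0,0,0],[0,0,0.01,0,0,0,0],[0,0,0,0,0,0,0]]]'; python3 d.py .5285 .288 .0565;python3 -c "
from h import *
snap('wrist','w6.png')"
```

```text
t: 10.6
tcp_pos: [0.5285, 0.2871, 0.0629]
tool_rot: [0.99, 0.138, -0.002, 0.0]
force: [0.4, -0.1, -1.3]
finger_gap: 0.255
gripper_force: 49.5
t 10.6 tcp [0.5285 0.2871 0.0629] mm [ 0.2 -0.9  6.4] units [ 0.0003 -0.0011  0.008 ] axis z [-0.003 -0.001 -1.   ]
```

View pics/w6.png

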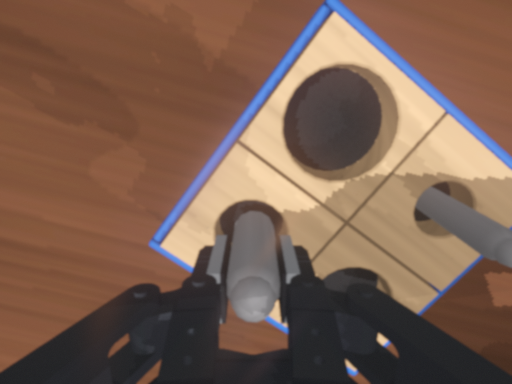

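Punch_23 is in its hole (252,225) and force-free, and punch_15 is standing at right. I lower, release and lift.

```bash
python3 -m pendant '[[[0,0,0.0075,0,0,0,0],[0,0,0,0,0,0,0],[0,0,0,0,0,0,0.3],[0,0,0,0,0,0,0.4],[0,0,0,0,0,0,0.45],[0,0,0,0,0,0,0.45],[0,0,0,0,0,0,0.45],[0,0,0,0,0,0,0.45],[0,0,-0.01,0,0,0,0.45],[0,0,-0.03,0,0,0,0.45],[0,0,-0.04,0,0,0,0.45],[0,0,-0.04,0,0,0,0.45],[0,0,0,0,0,0,1]]]'; python3 d.py .4648 -.1852 .15
```

```text
t: 11.95
tcp_pos: [0.5321, 0.2898, 0.1593]
tool_rot: [0.99, 0.139, 0.005, -0.001]
force: [1.2, -0.1, 0.7]
finger_gap: 0.607
gripper_force: 0.0
t 11.95 tcp [0.5321 0.2898 0.1593] mm [-195.2  438.2    7.1] units [-0.2439  0.5478  0.0089] axis z [ 0.01   0.003 -1.   ]
```

```bash
python3 -m pendant '[[[-0.011,0.025,0,0,0,0,1],[-0.022,0.05,0,0,0,0,1],[-0.022,0.05,0,0,0,0,1],[-0.022,0.05,0,0,0,0,1],[-0.022,0.05,0,0,0,0,1],[-0.022,0.05,0,0,0,0,1],[-0.022,0.05,0,0,0,0,1],[-0.022,0.05,0,0,0,0,1],[-0.022,0.05,0,0,0,0,1],[-0.022,0.05,0,0,0,0,1],[-0.022,0.05,0,0,0,0,1],[-0.009,0.022,0.009,0,0,0,1],[0,0,0,0,0,0,1],[0,0,0,0,0,0,1],[0,0,0,0,0,0,1]]]'; python3 d.py .4648 -.1852 .043;python3 -c "
from h import *
snap('wrist','w7.png')"
```

```text
t: 13.45
tcp_pos: [0.464, -0.1835, 0.1469]
tool_rot: [0.99, 0.139, -0.0, -0.001]
force: [-0.3, -0.2, -0.9]
finger_gap: 1.0
gripper_force: 0.0
t 13.45 tcp [ 0.464  -0.1835  0.1469] mm [  0.3   1.9 103.9] units [0.0004 0.0024 0.1298] axis z [-0.001  0.001 -1.   ]
```

View pics/w7.png

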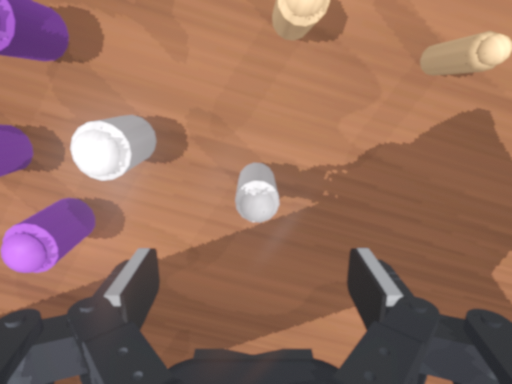

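Punch_31 is centred at (257,192). I descend and grip.

```bash
python3 -m pendant '[[[0,0.0024,0.028,0,0,0,0.95],[0,0,0.04,0,0,0,0.95],[0,0,0.04,0,0,0,0.95],[0,0,0.021,0,0,0,0.95],[0,0,0,0,0,0,0.95],[0,0,0,0,0,0,0.5],[0,0,0,0,0,0,0.2],[0,0,0,0,0,0,0],[0,0,0,0,0,0,0],[0,0,0,0,0,0,0],[0,0,0,0,0,0,0],[0,0,0,0,0,0,0]]]' 60; python3 d.py .5025 .2205 .15
```

```text
t: 14.7
tcp_pos: [0.4654, -0.1868, 0.045]
tool_rot: [0.99, 0.138, 0.001, 0.001]
force: [-0.0, 2.1, 5.6]
finger_gap: 0.344
gripper_force: 58.8
t 14.7 tcp [ 0.4654 -0.1868  0.045 ] mm [ 147.4 -381.4 -105.3] units [ 0.1843 -0.4768 -0.1316] axis z [ 0.002 -0.001 -1.   ]
```

```bash
python3 -m pendant '[[[0,0,-0.02,0,0,0,0],[0,0,-0.045,0,0,0,0],[0,0,-0.045,0,0,0,0],[0.006,-0.015,-0.03,0,0,0,0],[0.019,-0.049,0,0,0,0,0],[0.019,-0.049,0,0,0,0,0],[0.019,-0.049,0,0,0,0,0],[0.019,-0.049,0,0,0,0,0],[0.019,-0.049,0,0,0,0,0],[0.019,-0.049,0,0,0,0,0],[0.019,-0.049,0,0,0,0,0],[0.019,-0.049,0,0,0,0,0],[0.019,-0.049,0,0,0,0,0],[0.008,-0.021,0,0,0,0,0],[0,0,0,0,0,0,0],[0,0,0,0,0,0,0]]]'; python3 d.py .5025 .2205 .0625
```

```text
t: 16.3
tcp_pos: [0.5016, 0.2207, 0.1554]
tool_rot: [0.99, 0.139, -0.001, 0.0]
force: [-0.5, -0.7, -4.9]
finger_gap: 0.345
gripper_force: 60.5
t 16.3 tcp [0.5016 0.2207 0.1554] mm [ 1.   0.4 92.9] units [0.0013 0.0005 0.1161] axis z [-0.002 -0.001 -1.   ]
```

```bash
python3 -m pendant '[[[0.001,0,0.03,0,0,0,0],[0,0,0.04,0,0,0,0],[0,0,0.036,0,0,0,0],[0,0,0.01,0,0,0,0],[0,0,0,0,0,0,0]]]'; python3 d.py .5025 .2205 .056;python3 -c "
from h import *
snap('wrist','w8.png')"
```

```text
t: 16.8
tcp_pos: [0.5024, 0.2197, 0.0619]
tool_rot: [0.99, 0.138, -0.002, 0.0]
force: [0.4, -0.7, -3.6]
finger_gap: 0.339
gripper_force: 60.5
t 16.8 tcp [0.5024 0.2197 0.0619] mm [ 0.3 -0.8  5.9] units [ 0.0004 -0.001   0.0073] axis z [-0.004 -0.001 -1.   ]
```

View pics/w8.png

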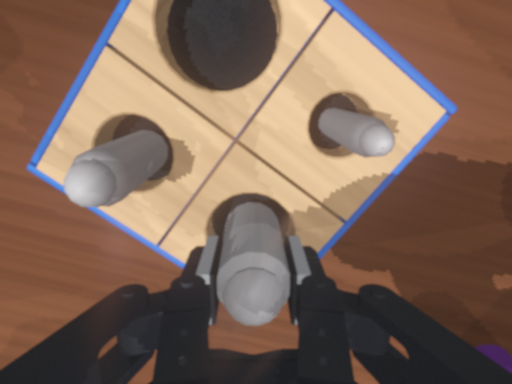

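Punch_31 is in its well (250,220), and the other two stand upright in theirs. I release it.

```bash
python3 -m pendant '[[[0,0,0.007,0,0,0,0],[0,0,0,0,0,0,0],[0,0,0,0,0,0,0.4],[0,0,0,0,0,0,0.5],[0,0,0,0,0,0,0.53],[0,0,0,0,0,0,0.53],[0,0,0,0,0,0,0.53],[0,0,0,0,0,0,0.53],[0,0,-0.01,0,0,0,0.53],[0,0,-0.03,0,0,0,0.53],[0,0,-0.04,0,0,0,0.53],[0,0,-0.04,0,0,0,0.53],[0,0,0,0,0,0,1],[0,0,0,0,0,0,1]]]'; python3 d.py .4700 -.0745 .15
```

```text
t: 18.25
tcp_pos: [0.5037, 0.2212, 0.1545]
tool_rot: [0.99, 0.138, 0.001, -0.0]
force: [-0.5, 0.1, -0.4]
finger_gap: 0.846
gripper_force: 0.0
t 18.25 tcp [0.5037 0.2212 0.1545] mm [-113.5  275.1    4.3] units [-0.1419  0.3438  0.0053] axis z [ 0.002  0.    -1.   ]
```

```bash
python3 -m pendant '[[[-0.01,0.025,0,0,0,0,1],[-0.02,0.049,0,0,0,0,1],[-0.02,0.049,0,0,0,0,1],[-0.02,0.049,0,0,0,0,1],[-0.02,0.049,0,0,0,0,1],[-0.02,0.049,0,0,0,0,1],[-0.02,0.049,0,0,0,0,1],[-0.01,0.025,0.005,0,0,0,1],[0,0,0,0,0,0,1],[0,0,0,0,0,0,1],[0,0,0,0,0,0,1]]]'; python3 d.py .4700 -.0745 .043;python3 -c "
from h import *
snap('wrist','w9.png')"
```

```text
t: 19.35
tcp_pos: [0.4705, -0.0732, 0.1488]
tool_rot: [0.99, 0.139, -0.001, -0.001]
force: [0.6, 0.6, 0.6]
finger_gap: 1.001
gripper_force: 0.0
t 19.35 tcp [ 0.4705 -0.0732  0.1488] mm [ -0.7   1.3 105.8] units [-0.0009  0.0016  0.1322] axis z [-0.002  0.001 -1.   ]
```

View pics/w9.png

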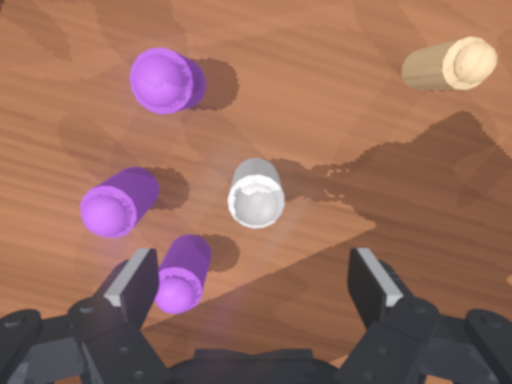

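The steel 40 mm punch (grey, not purple) is centred at (257,195). The nearest purple ones clear the open fingers by more than 25 mm. I descend.

```bash
python3 -m pendant '[[[-0.001,0.0016,0.03,0,0,0,0.95],[0,0,0.04,0,0,0,0.95],[0,0,0.04,0,0,0,0.95],[0,0,0.021,0,0,0,0.95],[0,0,0,0,0,0,0.95],[0,0,0,0,0,0,0.5],[0,0,0,0,0,0,0.2],[0,0,0,0,0,0,0],[0,0,0,0,0,0,0],[0,0,0,0,0,0,0],[0,0,0,0,0,0,0]]]' 80; python3 d.py .5955 .262 .17
```

```text
t: 20.5
tcp_pos: [0.4713, -0.0755, 0.046]
tool_rot: [0.99, 0.138, 0.001, 0.0]
force: [0.3, 2.2, 5.5]
finger_gap: 0.446
gripper_force: 79.9
t 20.5 tcp [ 0.4713 -0.0755  0.046 ] mm [ 212.2 -290.4 -123.8] units [ 0.2653 -0.363  -0.1548] axis z [ 0.002 -0.    -1.   ]
```

```bash
python3 -m pendant '[[[0,0,-0.02,0,0,0,0],[0,0,-0.045,0,0,0,0],[0,0,-0.045,0,0,0,0],[0,0,-0.035,0,0,0,0],[0.0153,-0.021,-0.01,0,0,0,0],[0.03,-0.041,0,0,0,0,0],[0.03,-0.041,0,0,0,0,0],[0.03,-0.041,0,0,0,0,0],[0.03,-0.041,0,0,0,0,0],[0.03,-0.041,0,0,0,0,0],[0.03,-0.041,0,0,0,0,0],[0.03,-0.041,0,0,0,0,0],[0.03,-0.041,0,0,0,0,0],[0.01,-0.014,0,0,0,0,0],[0,0,0,0,0,0,0],[0,0,0,0,0,0,0],[0,0,0,0,0,0,0]]]'; python3 d.py .5955 .262 .064
```

```text
t: 22.2
tcp_pos: [0.5938, 0.2602, 0.1678]
tool_rot: [0.99, 0.138, -0.002, 0.0]
force: [0.6, 1.0, -7.9]
finger_gap: 0.443
gripper_force: 82.9
t 22.2 tcp [0.5938 0.2602 0.1678] mm [  2.4  -1.3 103.8] units [ 0.003  -0.0017  0.1297] axis z [-0.003 -0.001 -1.   ]
```

```bash
python3 -m pendant '[[[0.003,-0.0017,0.03,0,0,0,0],[0,0,0.04,0,0,0,0],[0,0,0.04,0,0,0,0],[0,0,0.019,0,0,0,0],[0,0,0,0,0,0,0]]]'; python3 d.py .5955 .262 .057;python3 -c "
from h import *
snap('wrist','w10.png')"
```

```text
t: 22.7
tcp_pos: [0.5949, 0.262, 0.0627]
tool_rot: [0.99, 0.138, -0.003, 0.0]
force: [0.2, -0.3, -6.8]
finger_gap: 0.442
gripper_force: 82.7
t 22.7 tcp [0.5949 0.262  0.0627] mm [0.6 0.2 5.7] units [0.0008 0.0002 0.0071] axis z [-0.007 -0.002 -1.   ]
```

View pics/w10.png

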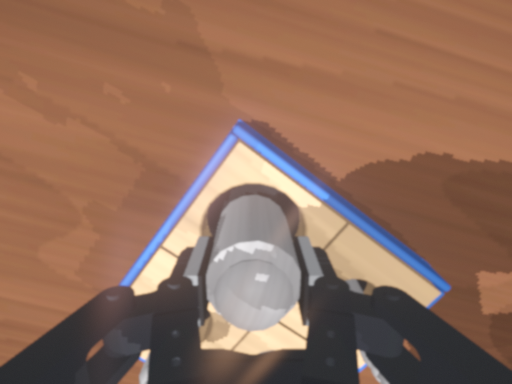

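Punch_40 is in the widest well (253,215). I release it, lift and verify with the cameras.

```bash
python3 -m pendant '[[[0,0,0.0065,0,0,0,0],[0,0,0,0,0,0,0],[0,0,0,0,0,0,0.5],[0,0,0,0,0,0,0.6],[0,0,0,0,0,0,0.62],[0,0,0,0,0,0,0.62],[0,0,0,0,0,0,0.62],[0,0,0,0,0,0,0.62],[0,0,-0.01,0,0,0,0.62],[0,0,-0.03,0,0,0,0.62],[0,0,-0.04,0,0,0,0.62],[0,0,-0.05,0,0,0,0.62],[-0.02,0.04,-0.04,0,0,0,0.62],[-0.03,0.05,0,0,0,0,0.62],[-0.03,0.05,0,0,0,0,0.62],[-0.03,0.05,0,0,0,0,0.62],[-0.03,0.05,0,0,0,0,0.62],[0,0,0,0,0,0,0.62],[0,0,0,0,0,0,0.62]]]'
cat > v.py <<'E'
from h import *
from scipy.optimize import least_squares
W={15:(.5697,.1946),23:(.5285,.288),31:(.5025,.2205),40:(.5955,.262)}
B={'b23':(.5971,-.293,.0115,0),'b31':(.5942,-.1761,.0155,0)}
for n in('scene','side'):
    c=cloud(snap(n,n+'9.png')).reshape(-1,3)
    for k,(x,y,r,z0) in {**{k:(*w,k/2000,.011) for k,w in W.items()},**B}.items():
        o=[]
        for lo,hi in((.027,.045),(.045,.058)):
            m=(np.hypot(c[:,0]-x,c[:,1]-y)<r+.012)&(c[:,2]>z0+lo)&(c[:,2]<z0+hi);P=c[m,:2]
            if len(P)<8: o.append('-');continue
            f=least_squares(lambda q:np.hypot(P[:,0]-q[0],P[:,1]-q[1])-r,P.mean(0),loss='soft_l1',f_scale=.001);o.append(((f.x-(x,y))*1000).round(1))
        top=c[np.hypot(c[:,0]-x,c[:,1]-y)<.012,2].max()
        print(n,k,'off mm low/high',o,'top',top.round(4))
a=cv2.imread('pics/scene9.png');cv2.imwrite('pics/c9.png',cv2.resize(a[130:300,60:430],None,fx=2.1,fy=2.1))
E
python3 v.py
```

```text
t: 24.65
tcp_pos: [0.5422, 0.0473, 0.1967]
tool_rot: [0.991, 0.137, 0.0, -0.0]
force: [0.7, 0.4, 0.3]
finger_gap: 0.621
gripper_force: 0.0
scene 15 off mm low/high [array([0.7, 0.5]), array([0.9, 0.4])] top 0.0867
scene 23 off mm low/high [array([-0.5,  0.4]), array([-0.6,  0.2])] top 0.0876
scene 31 off mm low/high [array([1.1, 1.4]), array([1.2, 1.5])] top 0.0873
scene 40 off mm low/high [array([1.8, 2.2]), array([1.8, 2.2])] top 0.0876
scene b23 off mm low/high [array([ 0. , -0.6]), array([ 0.2, -0.7])] top 0.0768
scene b31 off mm low/high [array([ 0.3, -0.5]), array([ 0.3, -0.6])] top 0.0763
side 15 off mm low/high [array([-1.2,  1.6]), array([-0.5,  1.4])] top 0.0869
side 23 off mm low/high [array([-1.5,  1.2]), array([-3. ,  1.7])] top 0.0872
side 31 off mm low/high [array([-0.6,  2.5]), array([-0.7,  2.4])] top 0.0889
side 40 off mm low/high [array([-0.1,  3.9]), array([0.2, 3.7])] top 0.0874
side b23 off mm low/high [array([-0.4,  0.7]), array([-0.4,  0.7])] top 0.0768
side b31 off mm low/high [array([-0.2,  0.9]), array([-0.6,  1.1])] top 0.0765
```

View pics/c9.png

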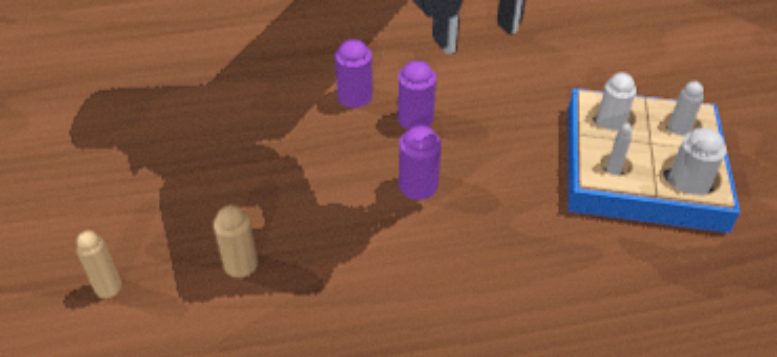

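All four steel punches stand upright in the right wells (crop about (617,100), (688,108), (620,150) and (697,160)). They are within 4 mm of centre, with tops at 86–89 mm. The boxwood punches have not moved.

```bash
python3 -c "
from h import *
print(job.sign_off())"
```

```text
the job is handed in; nothing more can be done
None
```

The job is handed in: all four steel punches stand upright in the wells for their sizes, within about 4 mm of centre by the cameras, the boxwood punches have not moved, and it took about 25 s of the 102 s allowed; the sign-off gave no verdict.

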